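# Fill the row of sterilising tins and snap its last cap on

### The arm

A 6-joint arm with a two-finger parallel gripper is mounted at the origin on the work surface. World frame = base frame: x ahead of the robot, y to its left, z up, the work surface at z = 0. Lengths are in m, angles in rad, forces in N, time in s.
With the tool pointing down it reaches from about 0.375 to 0.9 m from the base axis. Payload 3.1 kg.
Tool frame: the origin (TCP) lies midway between the tips of the shut fingers; the grasp point (between the pads) lies 19 mm behind it; z points along the fingers, y is the line along which they close (so a half turn about z gives the same grasp; the last joint's range is limited). The gripper opens to 87 mm and grips with 3 to 60 N. Pads are 19 mm wide; open, the fingers measure 117 mm over their backs; the gripper's body (75 mm by 190 mm) begins 51 mm behind the grasp point.
Start: joints at [-1.506, 0.527, 1.433, -0, 1.181, -0.178], TCP at [0.151, -0.606, 0.223] pointing down, gripper open.
Joint ranges: [-3.08, 3.08], [-0.75, 2.2], [0.22, 2.44], [-1.43, 4.57], [0, 2.65], [-2.85, 2.85]. Speed limits (rad/s): [2.79, 2.79, 3.14, 3.14, 3.14, 3.14].

### API

Orientations are given as a unit quaternion [x, y, z, w].
In Python, from rig import status, imaging, order gives the robot as it stands.
- The arm moves only by the tool arm_command, never from a script. Its argument "deltas" is one flat list of numbers, 5 for each row, row after row: the opening, from -1 (shut) to 1 (fully open), so that 0 is half open, then the shift along the tool's x, y, z in m, then the turn about the tool's z in rad. In form: [gripper, tx, ty, tz, roll, gripper, tx, ty, tz, roll, ...]. A call has 1 to 12 rows; each row shifts and turns the commanded pose from where the row before left it, along the tool's axes as they then stand; what a row does not reach is not made up. A row lasts 1/8 s, in which the tool goes at most 62.5 mm and 10.7 degrees, less where a joint would pass 70% of its speed; a pose out of reach is approached as far as the arm can. A call with a gripper value outside its range is refused whole. The fingers move at their own pace and stop on an object; "newtons" is the grip in N (left out, the last holds). Time passes only in rows, so rows that do not move let the fingers close. It gives the time, the measured TCP pose, the force, the opening and the grip force at its end, in the units of the state.
- status.get_obs(): the state, without advancing time (a new reading comes with each control period).
- imaging.camera(name): name is "scene" or "side" or "wrist"; returns (picture, depth): 384x512x3 uint8, red, green, blue; 384x512 float32, m along the optical axis (not along the pixel's ray), 0 where there is no reading.
- imaging.camera_params(name): a dict with "intrinsics" (3x3 intrinsics, pixels), "k1" (the pictures are not rectified: a ray, as slopes to the right and down, at radius r is drawn at 1 + k1 r^2 times it, then the intrinsics apply), "camera_from_world" (4x4, takes a point from world to camera coordinates). Camera axes: x right, y up, looking along -z (the intrinsics and any distortion apply to the point x, -y, -z); pixel columns grow to the right and rows downward; lengths in m; the calibration is good to about 2 mm. A picture is of the moment at which its call begins: read the wrist's pose just before it. camera_params takes no time and is no camera call; for the wrist camera it gives the pose at the moment of the call.
- order.hand_in(): hands the job in; it is judged then, once.
The state is a dict: "time": time; "q": joint angles; "joint_velocities": joint speeds; "joint_torque": joint torques, N m; "position": TCP position; "tool_rot": TCP orientation; "ft_force": force on the tool from outside, world axes, zero at the start; "moment": the same for the moment, N m; "grip_width": finger opening in m; "grip_force": force on a finger pad.
Only numpy, scipy, OpenCV 4.12 (cv2) and the standard library are available. Lean on these libraries where they do the work, as an engineer would, in place of code of your own. Each camera call takes 0.05 s, during which the arm holds its last target. There are 200 camera calls.

### The job

Stand the uncapped steel tin in the empty outlined place of the oven shelf so that the three tins make one neat row, upright and set like the others, and let it go. Then put the loose knobbed cap over the stud on that tin's lid and press straight down until it clicks; when the resistance drops, keep on pressing so that the rubber gasket stays well squeezed, and finish like that, with the hand still holding the cap pressed down (do not let go or draw back at the end). Leave the two capped tins and everything else on the bench where they are.

Things in the scene. Friction and masses are not known exactly. Their poses are not given: they have to be found in the camera images.
- tin: The uncapped steel tin, a loose closed box 50 mm (its x) by 70 mm (its y) by 45 mm high, about 0.3 kg, standing on the bench. Origin at the centre of its underside, z up. A stud stands on the middle of its lid; half a turn makes no difference.
- stud (a point): Middle of the flat lid, 45 mm above the tin's underside, on the stud's axis; axes as the tin's. Stud 22.4 mm across, 22 mm high, top 5.5 mm tapering to 12 mm. Four sprung balls 12 mm above the lid stick out to 30 mm across: forcing the cap's lip past them takes about 9 to 13 N while the cap's origin is 15 to 10 mm above the lid; then the force drops, they even pull it down a little (about 4 N), and it runs on to the gasket.
- gasket (a joint): Squeeze of the rubber gasket ring round the foot of the stud, in m: 0 when free (its top is 5 mm above the lid, 42 mm across), 0.004 at its stop. It springs: about 2 N to start it, 6 N at 0.002, 10 N at 0.004. The cap's skirt squeezes it.
- cap: Loose grey snap cap, about 35 g, open end down on the bench. Origin at the centre of its open lower end, z up; yaw is of no matter. Skirt 42 mm across, 26 mm high; on its flat roof a knob 20 mm across, 24 mm high (50 mm in all): fingers on the knob can push on the roof. Opening 25 mm at the round lip, 32 mm inside. On the free gasket its origin is 5 mm above the lid; clicked below 6.8 mm.
- slot: The empty outlined place on the shelf: origin in its middle on the shelf's top (30 mm above the bench), z up, x across the row, y along it. The tin belongs here, its axes along these (half a turn makes no difference). It may be the middle place or either end of three places 82 mm apart, which leaves 12 mm between neighbouring tins.
- shelf: The aluminium oven shelf, fixed, 160 mm (its x) by 290 mm (its y), top 30 mm above the bench. Origin on the bench below its middle; the row of tins runs along its y through its middle.
- tin_a: One of the two finished tins standing on the shelf, loose: same 50 x 70 x 45 mm box, its cap already on, 99 mm high in all. Origin at the centre of its underside, axes as the tin's. Leave it where it is.
- tin_b: The other finished tin on the shelf, same as tin_a. Leave it where it is.
- bowl: Steel bowl, 84 mm across, 40 mm high, bystander. Origin under its centre.
- beaker: Glass beaker, 52 mm across, 70 mm high, bystander. Origin under its centre.
- forceps: Flat steel forceps 130 mm long (its x), 9 mm wide, 8 mm high, lying on the bench, bystander. Origin under the middle.
- timer: White timer box 30 x 60 x 55 mm high, bystander. Origin under its centre.
- flask: Amber jar, 56 mm across, 85 mm high, bystander. Origin under its centre.
- stopper: Black rubber stopper, 34 mm across, 30 mm high, bystander (not the cap). Origin under its centre.
There are look-alikes about, which are no part of the job. What is shaped like the tin but green is not meant.

How it is judged:
On the way, in this order (a step that is already met when the one before it is completed fails the run):
1. the uncapped tin stands in the empty place of the row, upright, square and let go (x of tin in the frame of slot between -0.01 and 0.01 m and y of tin in the frame of slot between -0.008 and 0.008 m and z of tin in the frame of slot below 0.004 m and angle between the x axis of tin and the x axis of slot, either way round below 0.12 rad and angle between tin's own z axis and vertical below 0.06 rad and contact force between tin and the fingers below 0.2 N and linear speed of tin below 0.02 m/s and distance between cap and stud above 0.05 m), for 0.2 s.
2. the cap has clicked over the stud's balls (z of cap in the frame of stud below 0.0068 m and horizontal distance between cap and stud below 0.004 m and angle between cap's own z axis and vertical below 0.1 rad), for 0.1 s.
At the end, for the whole second after the job is handed in: Tin in its place: within 10 mm across and 8 mm along the row, turned < 0.12, tilted < 0.06 rad; cap clicked: origin < 6.8 mm above lid, < 4 mm off axis, tilt < 0.1; robot touching the cap (> 1.5 N) and gasket squeezed > 1 mm through the last second; each capped tin < 12 mm from its start (all of step 2 and x of tin in the frame of slot between -0.01 and 0.01 m and y of tin in the frame of slot between -0.008 and 0.008 m and z of tin in the frame of slot below 0.004 m and angle between the x axis of tin and the x axis of slot, either way round below 0.12 rad and angle between tin's own z axis and vertical below 0.06 rad and distance of each of tin_a, tin_b from where it was at the start of the episode below 0.012 m and value of joint gasket above 0.001 m and (contact force between cap and the fingers above 1.5 N or contact force between cap and the arm above 1.5 N)); the arm keeps its last pose, push and grip.
It fails at once if a capped tin is shoved or knocked over (distance of any of tin_a, tin_b from where it was at the start of the episode above 0.02 m or angle between any of tin_a, tin_b's own z axis and vertical above 0.25 rad).
It fails at once if another thing on the bench is moved (distance of any of bowl, beaker, forceps, timer, flask, stopper from where it was at the start of the episode above 0.025 m).
It also fails if it takes over 64 s, if anything falls off the work surface, if the arm or the gripper's body presses on something with over 40 N, if the wrist force passes 120 N, or if a joint passes its speed limit or range.

## Working session

There is one attempt and no reset: what is moved stays moved. The work goes in short steps, Python scripts to look and compute and a tool call to move; the robot and the scene stay as the last step left them, time stands still between calls to the robot, and variables do not carry over. Pictures are saved under pics/ and viewed, at most 10 in all, crops included, and the job is handed in when it is done.

Besides the shell and the picture viewer there is one more tool, called after "Call:" as a command line: name --argument value ..., lists and objects as JSON in quotes. arm_command: Moves the arm, as the interface text tells. Its arguments: {"type":"object","properties":{"deltas":{"type":"array"},"newtons":{"type":"number"}},"required":["deltas"]}

```bash
ls; mkdir -p pics; cat > h.py <<'E'
import numpy as np,cv2
from rig import status,imaging,order
def cam(n):
    p=imaging.camera_params(n); im,d=imaging.camera(n); return im,d,p
def pts(d,p):
    K=np.array(p['intrinsics']);T=np.linalg.inv(np.array(p['camera_from_world']))
    h,w=d.shape;u,v=np.meshgrid(np.arange(w),np.arange(h))
    xy=und(u.ravel(),v.ravel(),p)
    x=xy[:,0].reshape(h,w);y=xy[:,1].reshape(h,w)
    P=np.stack([x*d,-y*d,-d,np.ones_like(d)],-1)
    return (P@T.T)[...,:3]
def und(u,v,p):
    K=np.array(p['intrinsics'],float)
    return cv2.undistortPoints(np.stack([u,v],-1).astype(float).reshape(-1,1,2),K,np.array([p['k1'],0,0,0.]),).reshape(-1,2)
def ray(u,v,z,p):
    T=np.linalg.inv(np.array(p['camera_from_world']));xy=und(np.atleast_1d(u),np.atleast_1d(v),p)
    dd=np.c_[xy[:,0],-xy[:,1],-np.ones(len(xy))]@T[:3,:3].T;o=T[:3,3]
    return o+dd*((z-o[2])/dd[:,2])[:,None]
def save(n,im): cv2.imwrite('pics/'+n,im[...,::-1])
E
python3 - <<'E'
from h import *
a,d,p=cam('scene');b,d2,p2=cam('side')
save('s1.png',a);save('s2.png',b)
np.savez('s.npz',a=a,d=d,b=b,d2=d2)
o=status.get_obs();print(o)
for q in(p,p2):print(np.linalg.inv(np.array(q['camera_from_world']))[:3].round(3),q['intrinsics'],q['k1'])
E
```

```text
pics
{'time': 0.1, 'q': array([-1.50548180e+00,  5.28355878e-01,  1.43376423e+00, -5.62666643e-06,
        1.18141153e+00, -1.78509293e-01]), 'joint_velocities': array([-0.00102147, -0.00149168, -0.00258416,  0.00163077, -0.00047067,
       -0.00102125]), 'joint_torque': array([-4.40350595e-04, -4.40984881e+01, -1.77150553e+01,  6.35050214e-02,
        5.34176943e-02, -5.20238461e-05]), 'position': array([ 0.15086227, -0.60584237,  0.2216833 ]), 'tool_rot': array([ 9.92577346e-01,  1.21611155e-01,  5.22439962e-05, -9.68088760e-04]), 'ft_force': array([-0.67883431, -0.12793671, -0.53279976]), 'moment': array([ 0.00637259,  0.00775465, -0.01683756]), 'grip_force': 0.0, 'grip_width': 0.08686573921363604}
[[ 0.805 -0.348  0.48   0.947]
 [ 0.593  0.464 -0.658 -0.457]
 [ 0.006  0.815  0.58   0.52 ]] [[379.29969812   0.         254.36042898]
 [  0.         379.29969812 193.65800898]
 [  0.           0.           1.        ]] -0.12027318489906531
[[-0.941  0.159 -0.299  0.314]
 [-0.339 -0.453  0.824  0.767]
 [-0.004  0.877  0.48   0.465]] [[372.5657694    0.         260.39788922]
 [  0.         372.5657694  189.82103654]
 [  0.           0.           1.        ]] -0.04180277732875504
```

View pics/s1.png

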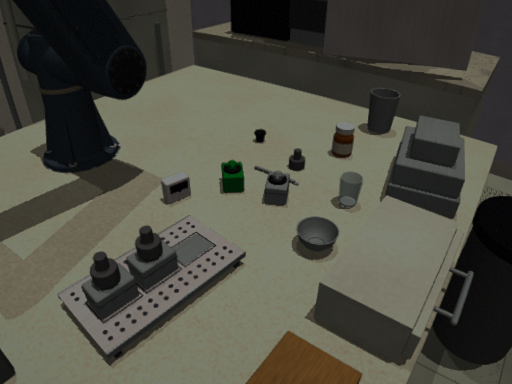

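View pics/s2.png

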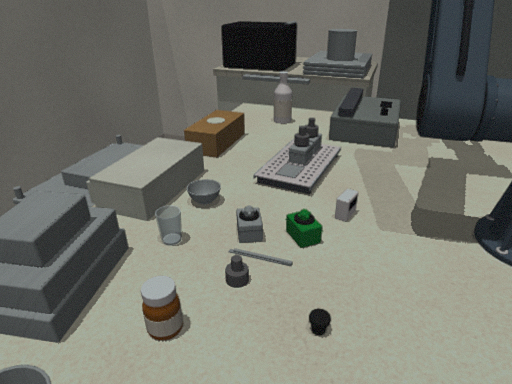

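Scene image: there are two tin-shaped things, grey steel at (277,187) and green at (233,177). The grey one fits, because green is excluded. For the cap, the grey knobbed one at (297,160) fits; the black one at (260,135) is the stopper. The empty outlined place is the far-right end of the row at (192,248). I'll confirm in an enlarged crop and measure with depth.

```bash
python3 - <<'E'
from h import *
s=np.load('s.npz')
c=s['a'][120:300,150:350];save('c1.png',cv2.convertScaleAbs(cv2.resize(c,None,fx=3.2,fy=3.2,interpolation=cv2.INTER_CUBIC),alpha=1.6))
for n,i,dd in(('scene','a','d'),('side','b','d2')):
    p=imaging.camera_params(n);W=pts(s[dd],p);np.save(n+'W.npy',W)
    print(n,'valid',(s[dd]>0).mean())
    L={'scene':dict(tinlid=(277,181),stud=(277,176),capknob=(297,153),caproof=(292,160),slot=(192,248),bench=(330,200),shelf=(120,320),timer=(176,180),aknob=(100,262),bknob=(146,236)),
     'side':dict(tinlid=(240,220),capknob=(236,262),bench=(200,250),slot=(285,172),aknob=(302,136))}[n]
    for k,(u,v) in L.items():print(k,np.median(W[v-1:v+2,u-1:u+2].reshape(-1,3),0).round(3))
E
```

```text
scene valid 0.9962107340494791
tinlid [0.571 0.144 0.052]
stud [0.57  0.146 0.063]
capknob [0.536 0.289 0.046]
caproof [0.528 0.279 0.027]
slot [ 0.553 -0.112  0.032]
bench [0.674 0.217 0.002]
shelf [ 0.577 -0.298  0.031]
timer [0.392 0.008 0.056]
aknob [ 0.543 -0.283  0.126]
bknob [ 0.552 -0.202  0.125]
side valid 0.9960174560546875
tinlid [0.572 0.179 0.044]
capknob [0.527 0.307 0.046]
bench [ 0.634  0.245 -0.002]
slot [ 0.558 -0.096  0.029]
aknob [ 0.536 -0.18   0.103]
```

View pics/c1.png

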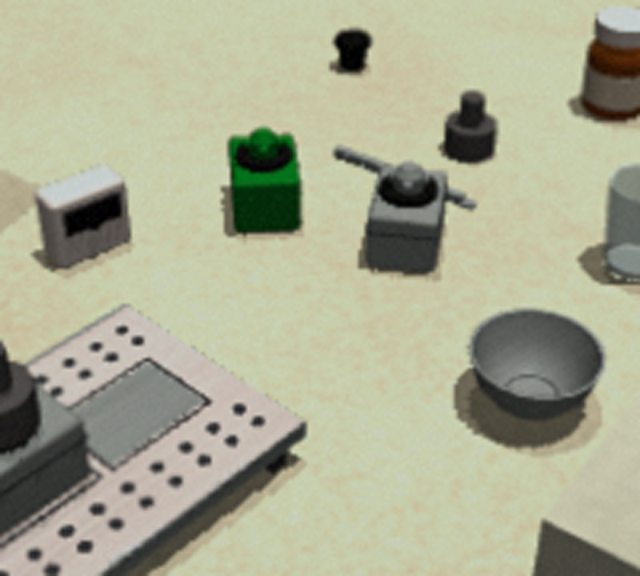

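The crop confirms it: grey tin at image (277,187) with the forceps just behind it, grey knobbed cap at (297,160), and the empty outline on the shelf at (190,250). Next I measure poses.

```bash
python3 - <<'E'
from h import *
s=np.load('s.npz')
for n in('scene','side'):
    W=np.load(n+'W.npy').reshape(-1,3)
    def sel(c,r,z0,z1):
        m=(np.hypot(W[:,0]-c[0],W[:,1]-c[1])<r)&(W[:,2]>z0)&(W[:,2]<z1);return W[m]
    def rect(P):
        r=cv2.minAreaRect(P[:,:2].astype(np.float32));return np.round(r[0],4),np.round(r[1],4),round(r[2],1),len(P)
    print(n)
    print('tin',rect(sel((.572,.163),.055,.040,.052)))
    print('tin all',rect(sel((.572,.163),.055,.012,.052)))
    print('stud',rect(sel((.572,.163),.03,.058,.075)))
    print('capskirt',rect(sel((.527,.297),.04,.015,.03)), 'knob',rect(sel((.527,.297),.04,.035,.056)))
    print('forceps',rect(sel((.53,.23),.09,.005,.011)))
    m=(abs(W[:,0]-.55)<.2)&(W[:,1]<.0)&(W[:,1]>-.45)&(abs(W[:,2]-.030)<.006)
    print('shelf',rect(W[m]))
    for c in((.543,-.283),(.552,-.202)): print('knob',rect(sel(c,.035,.108,.14)))
    print('lida/b z55-85',rect(W[(abs(W[:,0]-.55)<.06)&(W[:,1]<-.1)&(W[:,1]>-.38)&(W[:,2]>.06)&(W[:,2]<.08)]))
# slot corners by ray, scene
p=imaging.camera_params('scene')
C=np.array([(125+25,360),(208,402),(115,467)])/3.2+[150,120]
print(ray(C[:,0],C[:,1],.03,p).round(3))
c=s['a'][215:285,140:260];save('c2.png',cv2.convertScaleAbs(cv2.resize(c,None,fx=6,fy=6,interpolation=cv2.INTER_CUBIC),alpha=1.6))
E
```

```text
scene
tin (array([0.5656, 0.1543]), array([0.0497, 0.0701]), 27.2, 307)
tin all (array([0.5657, 0.1539]), array([0.0503, 0.0716]), 26.3, 546)
stud (array([0.5643, 0.1552]), array([0.0236, 0.0243]), 72.9, 75)
capskirt (array([0.5344, 0.2953]), array([0.0414, 0.039 ]), 24.6, 135) knob (array([0.5335, 0.2963]), array([0.0187, 0.0204]), 34.0, 67)
forceps (array([0.5295, 0.2526]), array([0.1069, 0.1359]), 73.3, 98)
shelf (array([ 0.4883, -0.1731]), array([0.327 , 0.2779]), 84.7, 8227)
knob (array([ 0.5369, -0.278 ]), array([0.0297, 0.0215]), 55.4, 245)
knob (array([ 0.545 , -0.2018]), array([0.0215, 0.0293]), 10.8, 226)
lida/b z55-85 (array([ 0.5408, -0.2374]), array([0.1525, 0.0512]), 84.1, 1762)
side
tin (array([0.5609, 0.1587]), array([0.0498, 0.071 ]), 27.0, 362)
tin all (array([0.5612, 0.1588]), array([0.05  , 0.0713]), 26.6, 655)
stud (array([0.5605, 0.1585]), array([0.0225, 0.0185]), 62.7, 70)
capskirt (array([0.5289, 0.3017]), array([0.0416, 0.0379]), 27.2, 298) knob (array([0.5295, 0.3004]), array([0.018 , 0.0189]), 17.9, 120)
forceps (array([0.5053, 0.2395]), array([0.1151, 0.1449]), 15.0, 275)
shelf (array([ 0.4934, -0.2268]), array([0.4493, 0.2774]), 89.3, 2036)
knob (array([ 0.5316, -0.2728]), array([0.017, 0.018]), 80.5, 50)
knob (array([ 0.5408, -0.193 ]), array([0.0171, 0.0212]), 28.0, 61)
lida/b z55-85 (array([ 0.5349, -0.2321]), array([0.1503, 0.0502]), 83.4, 289)
[[ 0.53  -0.074  0.03 ]
 [ 0.582 -0.081  0.03 ]
 [ 0.576 -0.151  0.03 ]]
```

View pics/c2.png

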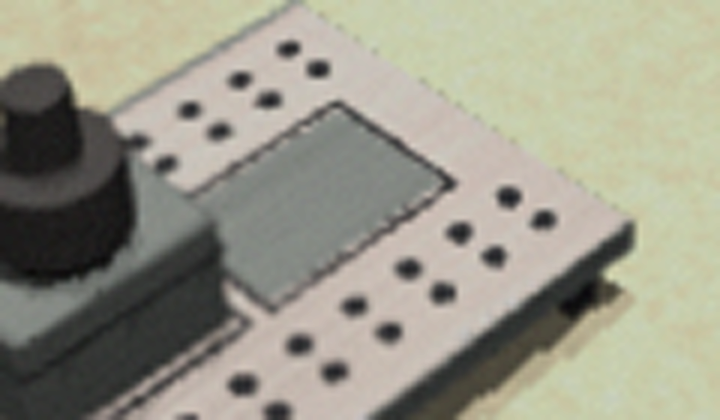

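Call:
arm_command --deltas '[1,0.029,-0.032,0,0,1,0.029,-0.032,0,0,1,0.029,-0.032,0,0,1,0.029,-0.032,0,0,1,0.029,-0.032,0,0,1,0.029,-0.032,0,0,1,0.029,-0.032,0,0,1,0.029,-0.032,0,0,1,0.029,-0.032,0,0,1,0.029,-0.032,0,0,1,0.029,-0.032,0,0,1,0.029,-0.032,0,0]' --newtons 20

```text
time: 1.6
position: [0.3963, -0.1485, 0.2224]
tool_rot: [0.993, 0.121, -0.0, -0.0]
ft_force: [0.0, -0.9, -0.9]
grip_width: 0.0872
grip_force: 0.0
```

Call:
arm_command --deltas '[1,0.029,-0.032,0,0,1,0.029,-0.032,0,0,1,0.029,-0.032,0,0,1,0.029,-0.032,0,0,1,0.029,-0.032,0,0,1,0.029,-0.032,0,0,1,0.029,-0.032,0,0,1,0.029,-0.032,0,0]'

```text
time: 2.6
position: [0.5595, 0.1559, 0.2221]
tool_rot: [0.993, 0.122, -0.0, 0.0]
ft_force: [0.5, -1.1, 0.1]
grip_width: 0.0868
grip_force: 0.0
```

Call:
arm_command --deltas '[1,0,0,0,-0.18,1,0,0,0,-0.18,1,0,0,0,-0.18,1,0,0,0,-0.18,1,0,0,0,-0.18,1,0,0,0,-0.18,1,0,0,0,-0.18,1,0,0,0,-0.18,1,0,0,0,-0.18,1,0,0,0,-0.18,1,0,0,0,0,1,0,0,0,0]'

```text
time: 4.1
position: [0.5591, 0.1546, 0.2223]
tool_rot: [0.523, 0.852, -0.0, -0.0]
ft_force: [0.4, 0.3, -0.0]
grip_width: 0.0872
grip_force: 0.0
```

```bash
cat >> h.py <<'E'
from scipy.spatial.transform import Rotation as Ro
def goal(x,y,z,closing=None):
    o=status.get_obs();R=Ro.from_quat(o['tool_rot']).as_matrix()
    d=np.array([x,y,z])-o['position'];a=np.arctan2(R[1,1],R[0,1])
    print('pos',o['position'].round(4),'closing deg',np.degrees(a).round(1)%180,'tilt',np.degrees(np.arccos(-R[2,2])).round(2),'tool delta',(R.T@d).round(4),'t',o['time'])
    if closing is not None: print('roll',round(-(((np.radians(closing)-a)+np.pi/2)%np.pi-np.pi/2),3))
E
python3 - <<'E'
from h import *
goal(.563,.1565,.2,27)
a,d,p=cam('wrist');save('w1.png',a);np.savez('w1.npz',a=a,d=d)
W=pts(d,p);np.save('w1W.npy',W);W=W.reshape(-1,3)
def rect(P):
    r=cv2.minAreaRect(P[:,:2].astype(np.float32));return np.round(r[0],4),np.round(r[1],4),round(r[2],1),len(P)
m=(np.hypot(W[:,0]-.565,W[:,1]-.157)<.055)&(W[:,2]>.04)&(W[:,2]<.052);print(rect(W[m]),np.median(W[m],0))
m=(np.hypot(W[:,0]-.565,W[:,1]-.157)<.03)&(W[:,2]>.062)&(W[:,2]<.075);print(rect(W[m]),W[m].mean(0))
E
```

```text
pos [0.5591 0.1546 0.2223] closing deg 27.0 tilt 0.03 tool delta [-0.0001  0.0044  0.0223] t 4.1
roll -0.001
(array([0.5643, 0.1571]), array([0.05  , 0.0686]), 27.0, 2567) [0.56219888 0.16316297 0.04563354]
(array([0.5648, 0.1563]), array([0.0212, 0.021 ]), 69.0, 365) [0.56427322 0.15702228 0.06543131]
```

View pics/w1.png

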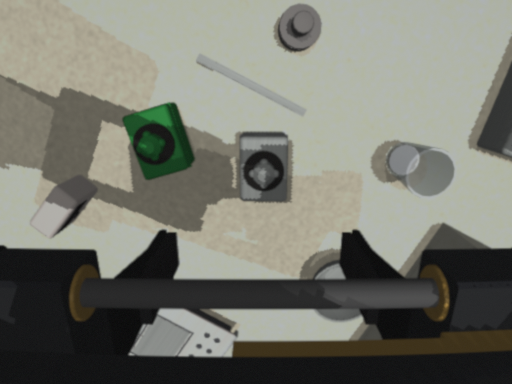

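Wrist view: tin centred at (264,168), green decoy at (158,141), forceps clear of the finger sides. All three cameras agree on the tin at about (0.564, 0.157), so I go down.

Call:
arm_command --deltas '[1,0,0.006,0.03,0,1,0,0,0.04,0,1,0,0,0.04,0,1,0,0,0.04,0,1,0,0,0.035,0,1,0,0,0.02,0,1,0,0,0.008,0,1,0,0,0,0,1,0,0,0,0]'

```text
time: 5.28
position: [0.5654, 0.1574, 0.0106]
tool_rot: [0.522, 0.853, 0.001, 0.001]
ft_force: [-0.0, -0.8, 0.2]
grip_width: 0.0873
grip_force: 0.0
```

Call:
arm_command --deltas '[-1,0,0,0,0,-1,0,0,0,0,-1,0,0,0,0,-1,0,0,0,0,-1,0,0,0,0,-1,0,0,0,0]' --newtons 25

```text
time: 6.02
position: [0.5639, 0.1571, 0.0095]
tool_rot: [0.522, 0.853, -0.001, -0.001]
ft_force: [-1.3, -2.1, 2.3]
grip_width: 0.0499
grip_force: 25.0
```

Call:
arm_command --deltas '[-1,0,0,-0.02,0,-1,0,0,-0.03,0,-1,0,0,-0.04,0,-1,0,0,-0.04,0.1,-1,0,0,-0.03,0.12,-1,0,0,0,0.12,-1,0,0,0,0.12,-1,0,0,0,0.116]'

```text
time: 7.02
position: [0.564, 0.1575, 0.1687]
tool_rot: [0.744, 0.668, -0.0, -0.001]
ft_force: [-0.0, 0.2, -3.5]
grip_width: 0.05
grip_force: 25.0
```

Call:
arm_command --deltas '[-1,-0.03,0.003,0,0,-1,-0.04,0.002,0,0,-1,-0.04,0.002,0,0,-1,-0.04,0.002,0,0,-1,-0.04,0.002,0,0,-1,-0.04,0.002,0,0,-1,-0.025,0.002,0,0,-1,-0.015,0,0,0,-1,0,0,0,0,-1,0,0,0,0]'

```text
time: 8.28
position: [0.5514, -0.1116, 0.1693]
tool_rot: [0.742, 0.67, 0.0, -0.001]
ft_force: [-0.9, 0.2, -3.6]
grip_width: 0.0497
grip_force: 25.0
```

```bash
python3 - <<'E'
from h import *
goal(.551,-.1125,.17,-6)
a,d,p=cam('wrist');save('w2.png',a);np.savez('w2.npz',a=a,d=d)
W=pts(d,p);np.save('w2W.npy',W)
b,d2,p2=cam('side');save('s3.png',b)
T=np.linalg.inv(np.array(p['camera_from_world']));print(T.round(3))
E
```

```text
pos [ 0.5514 -0.1116  0.1693] closing deg 174.1 tilt 0.07 tool delta [-0.0009 -0.0003 -0.0007] t 8.275
roll 0.002
[[ 0.995  0.097  0.031  0.561]
 [-0.102  0.95   0.297 -0.029]
 [-0.    -0.298  0.954  0.332]
 [ 0.     0.     0.     1.   ]]
```

View pics/w2.png

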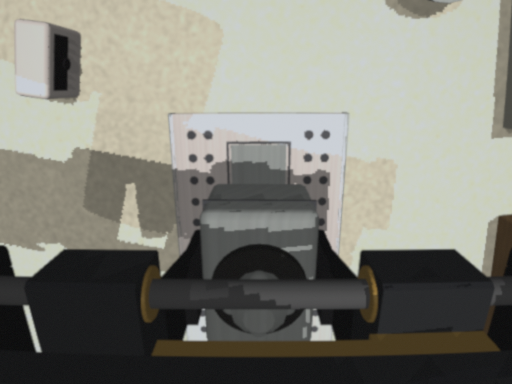

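Wrist view: the outlined place's far edge has corners at (228,142) and (290,142), and the shelf end has corners at (170,113) and (347,113). I'll cast those onto z=0.03 and compare with the held tin's top in the same picture.

```bash
python3 - <<'E'
from h import *
p=imaging.camera_params('wrist');s=np.load('w2.npz');W=np.load('w2W.npy');g=cv2.cvtColor(s['a'],cv2.COLOR_RGB2GRAY)
# slot outline: dark line rows around column 240..280; sides
col=g[130:160,240:280].mean(1);r=130+col.argmin()
rows=slice(155,175)
l=220+g[rows,220:238].mean(0).argmin();rr=282+g[rows,282:298].mean(0).argmin()
print('edge row',r,'cols',l,rr)
E=ray([l,rr,(l+rr)/2],[r,r,r],.03,p);print(E.round(4))
S=ray([170,347],[113,113],.03,p);print('shelf',S.round(4))
u=np.array([np.cos(np.radians(84)),np.sin(np.radians(84))])
m=E[2,:2];print('slot centre from edge (35mm):',(m-.035*u).round(4),'from shelf end(63mm):',(S.mean(0)[:2]-.063*u).round(4))
for q in (E[:2],S): print('x dir deg',np.degrees(np.arctan2(*(q[1]-q[0])[1::-1])).round(2))
# held tin lid
W=W.reshape(-1,3);k=(abs(W[:,0]-.55)<.026)&(abs(W[:,1]+.11)<.06)&(abs(W[:,2]-.205)<.006)
r=cv2.minAreaRect(W[k,:2].astype(np.float32));print(r,k.sum(),np.median(W[k,2]), 'far edge y',W[k,1].max())
zz=W[(abs(W[:,0]-.55)<.05)&(W[:,1]>-.1)&(W[:,1]<-.02)&(abs(W[:,2]-.03)<.02)];print('shelf z',np.median(zz[:,2]))
E
```

```text
edge row 142 cols 228 289
[[ 0.5291 -0.0738  0.03  ]
 [ 0.5837 -0.0793  0.03  ]
 [ 0.5564 -0.0766  0.03  ]]
shelf [[ 0.4813 -0.0429  0.03  ]
 [ 0.6367 -0.0587  0.03  ]]
slot centre from edge (35mm): [ 0.5527 -0.1114] from shelf end(63mm): [ 0.5524 -0.1135]
x dir deg -5.78
x dir deg -5.78
((0.5499060153961182, -0.11005289852619171), (0.07102260738611221, 0.052034057676792145), 89.41151428222656) 9890 0.20525179570266594 far edge y -0.07439764585534052
shelf z 0.03049155173269341
```

Call:
arm_command --deltas '[-1,-0.001,0.001,0.03,0,-1,0,0,0.035,0,-1,0,0,0.03,0,-1,0,0,0.018,0,-1,0,0,0.01,0,-1,0,0,0.005,0,-1,0,0,0,0,-1,0,0,0,0]'

```text
time: 9.38
position: [0.5532, -0.114, 0.0423]
tool_rot: [0.743, 0.67, 0.0, 0.001]
ft_force: [0.9, 0.5, -3.4]
grip_width: 0.0498
grip_force: 25.0
```

```bash
python3 - <<'E'
from h import *
goal(.5526,-.1125,.0395,-6);print(status.get_obs()['ft_force'])
E
```

```text
pos [ 0.5532 -0.114   0.0423] closing deg 174.1 tilt 0.09 tool delta [ 0.0015 -0.0008  0.0028] t 9.375
roll 0.002
[ 0.92060196  0.51442486 -3.38422712]
```

Call:
arm_command --deltas '[-1,0.001,0,0.002,0,-1,0,0,0.001,0,-1,0,0,0.001,0,-1,0,0,0,0]'

```text
time: 9.88
position: [0.5531, -0.1129, 0.0396]
tool_rot: [0.743, 0.67, 0.0, 0.001]
ft_force: [-1.5, -0.1, 9.3]
grip_width: 0.05
grip_force: 25.0
```

Call:
arm_command --deltas '[0.2,0,0,0,0,0.5,0,0,0,0,1,0,0,0,0,1,0,0,0,0,1,0,0,0,0]'

```text
time: 10.5
position: [0.5527, -0.1129, 0.0374]
tool_rot: [0.743, 0.67, -0.0, -0.0]
ft_force: [0.4, 0.6, 1.1]
grip_width: 0.0829
grip_force: 0.0
```

Call:
arm_command --deltas '[1,0,0,-0.02,0,1,0,0,-0.04,0,1,0,0,-0.05,0,1,0,0,-0.05,0,1,0,0,-0.05,0,1,0,0,0,0,1,0,0,0,0]'

```text
time: 11.38
position: [0.552, -0.1126, 0.247]
tool_rot: [0.743, 0.67, -0.0, -0.001]
ft_force: [-0.8, 1.3, -0.1]
grip_width: 0.0869
grip_force: 0.0
```

```bash
python3 - <<'E'
from h import *
goal(.5526,-.1125,.25,-6)
a,d,p=cam('wrist');W=pts(d,p);np.savez('w3.npz',a=a,d=d);save('w3.png',a)
def rect(P):
    r=cv2.minAreaRect(P[:,:2].astype(np.float32));return np.round(r[0],4),np.round(r[1],4),round(r[2],1),len(P)
W=W.reshape(-1,3)
m=(abs(W[:,0]-.5526)<.06)&(W[:,1]>-.152)&(W[:,1]<-.06)&(abs(W[:,2]-.075)<.007);print('tin',rect(W[m]),np.median(W[m,2]))
m=(np.hypot(W[:,0]-.5526,W[:,1]+.1125)<.02)&(W[:,2]>.088);print('stud',rect(W[m]),W[m].mean(0))
m=(abs(W[:,0]-.54)<.06)&(W[:,1]<-.155)&(W[:,1]>-.4)&(abs(W[:,2]-.075)<.007);print('b lid',rect(W[m]))
m=(np.hypot(W[:,0]-.545,W[:,1]+.194)<.025)&(W[:,2]>.122);print('b knob',rect(W[m]))
E
```

```text
pos [ 0.552  -0.1126  0.247 ] closing deg 174.1 tilt 0.07 tool delta [ 0.0001  0.0005 -0.003 ] t 11.375
roll 0.002
tin (array([ 0.5544, -0.1123]), array([0.0695, 0.0499]), 83.7, 2664) 0.07561064551886124
stud (array([ 0.5544, -0.1128]), array([0.0232, 0.0233]), 39.6, 504) [ 0.55442326 -0.11153184  0.09408154]
b lid (array([ 0.5401, -0.2345]), array([0.1514, 0.05  ]), 84.8, 1311)
b knob (array([ 0.5443, -0.1944]), array([0.0196, 0.0191]), 85.0, 360)
```

View pics/w3.png

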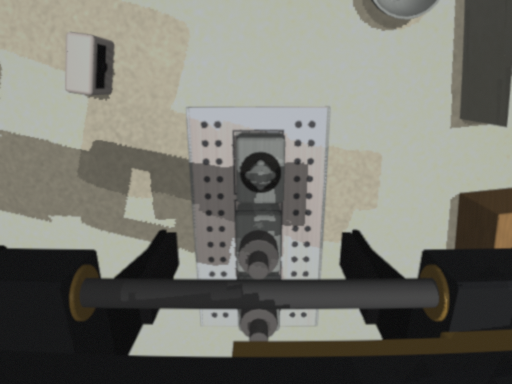

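The tin stands about 1 mm from the extrapolated place (row fit gives (0.553,-0.112)) and is aligned. In the view it's at (260,172) inside its outline, and the capped tins haven't moved. Next, the cap.

Call:
arm_command --deltas '[1,0.03,-0.006,0,0,1,0.042,-0.006,0,0,1,0.042,-0.006,0,0,1,0.042,-0.007,0,0,1,0.042,-0.007,0,0,1,0.042,-0.007,0,0,1,0.042,-0.006,0,0,1,0.042,-0.006,0,0,1,0.042,-0.006,0,0,1,0.04,-0.006,0,0,1,0,0,0,0,1,0,0,0,0]'

```text
time: 12.92
position: [0.5309, 0.2967, 0.2457]
tool_rot: [0.742, 0.67, -0.002, -0.0]
ft_force: [-0.6, -0.1, 0.1]
grip_width: 0.0873
grip_force: 0.0
```

```bash
python3 - <<'E'
from h import *
a,d,p=cam('wrist');W=pts(d,p);save('w4.png',a);np.savez('w4.npz',a=a,d=d)
def rect(P):
    r=cv2.minAreaRect(P[:,:2].astype(np.float32));return np.round(r[0],4),np.round(r[1],4),round(r[2],1),len(P)
W=W.reshape(-1,3);c=np.hypot(W[:,0]-.532,W[:,1]-.298)
m=(c<.03)&(abs(W[:,2]-.05)<.004);print('knob',rect(W[m]),np.median(W[m,2]));k=W[m].mean(0)
m=(c<.04)&(W[:,2]>.021)&(W[:,2]<.03);print('roof',rect(W[m]),np.median(W[m,2]))
goal(k[0],k[1],.0275,-6)
E
```

```text
knob (array([0.5329, 0.299 ]), array([0.0195, 0.0186]), 83.9, 260) 0.050348083302954594
roof (array([0.5328, 0.2989]), array([0.0411, 0.0409]), 84.8, 714) 0.02638607451778585
pos [0.5313 0.2963 0.2462] closing deg 174.1 tilt 0.18 tool delta [0.0036 0.0018 0.2187] t 12.975
roll 0.001
```

Call:
arm_command --deltas '[1,0.003,0.001,0.03,0,1,0,0,0.045,0,1,0,0,0.045,0,1,0,0,0.045,0,1,0,0,0.03,0,0,0,0,0.015,0,0,0,0,0.006,0,0,0,0,0,0,0,0,0,0,0]'

```text
time: 14.1
position: [0.5341, 0.3006, 0.0328]
tool_rot: [0.743, 0.67, 0.001, 0.0]
ft_force: [-0.3, -0.2, -1.1]
grip_width: 0.0551
grip_force: 0.0
```

```bash
python3 - <<'E'
from h import *
goal(.5327,.299,.0275,-6)
E
```

```text
pos [0.5341 0.3006 0.0328] closing deg 174.1 tilt 0.14 tool delta [-0.0017 -0.0012  0.0053] t 14.1
roll 0.002
```

Call:
arm_command --deltas '[0,-0.001,-0.001,0.004,0,0,0,0,0.001,0,0,0,0,0,0,-1,0,0,0,0,-1,0,0,0,0,-1,0,0,0,0,-1,0,0,0,0,-1,0,0,0,0]' --newtons 50

```text
time: 15.1
position: [0.532, 0.2994, 0.0266]
tool_rot: [0.743, 0.67, -0.0, -0.0]
ft_force: [0.1, 0.1, 0.2]
grip_width: 0.0185
grip_force: 50.0
```

Call:
arm_command --deltas '[-1,0,0,-0.02,0,-1,0,0,-0.04,0,-1,0,0,-0.05,0,-1,0,0,-0.05,0,-1,0,0,-0.02,0,-1,0,0,0,0]'

```text
time: 15.85
position: [0.5333, 0.2999, 0.21]
tool_rot: [0.743, 0.67, 0.003, 0.001]
ft_force: [0.1, 0.9, -0.5]
grip_width: 0.0191
grip_force: 50.0
```

Call:
arm_command --deltas '[-1,-0.03,0.006,0,0,-1,-0.042,0.006,0,0,-1,-0.042,0.007,0,0,-1,-0.042,0.007,0,0,-1,-0.042,0.007,0,0,-1,-0.042,0.007,0,0,-1,-0.042,0.006,0,0,-1,-0.042,0.006,0,0,-1,-0.042,0.006,0,0,-1,-0.04,0.006,0,0,-1,0,0,0,0,-1,0,0,0,0]'

```text
time: 17.35
position: [0.5529, -0.1104, 0.2056]
tool_rot: [0.743, 0.67, -0.0, -0.001]
ft_force: [0.8, 0.9, -1.6]
grip_width: 0.0189
grip_force: 50.0
```

```bash
python3 - <<'E'
from h import *
goal(.553,-.1127,.135,-6);o=status.get_obs();print(o['ft_force'],o['grip_width'])
a,d,p=cam('wrist');b,d2,p2=cam('side');c,d3,p3=cam('scene')
t=np.hstack([x for x in (b[30:220,220:400],c[150:340,60:260])])
save('w5.png',np.vstack([cv2.resize(a,(760,570))[0:0],cv2.resize(t,(760,380)),cv2.resize(a[:,100:420],(250,300-80)) .repeat(1,0) if 0 else np.zeros((1,760,3),np.uint8)]))
T=np.load('w3.npz')
for n,dd,pp in(('wrist',d,p),('side',d2,p2),('scene',d3,p3)):
    W=pts(dd,pp).reshape(-1,3);tz=o['position'][2]
    r=np.hypot(W[:,0]-.5526,W[:,1]+.1125)
    m=(r<.032)&(W[:,2]>tz-.027)&(W[:,2]<tz+.003)
    q=cv2.minAreaRect(W[m,:2].astype(np.float32)) if m.sum()>5 else None;print(n,m.sum(),q,W[m,2].min() if m.any() else '')
    m=(r<.06)&(abs(W[:,2]-.0755)<.006)&(W[:,1]>-.15)
    q=cv2.minAreaRect(W[m,:2].astype(np.float32)) if m.sum()>5 else None;print(' tin',m.sum(),q)
E
```

```text
pos [ 0.5529 -0.1104  0.2056] closing deg 174.1 tilt 0.17 tool delta [-0.0024  0.0005  0.0705] t 17.35
roll 0.001
[ 0.80822065  0.85250871 -1.56569196] 0.018855777090490224
wrist 2194 ((0.5558574199676514, -0.09920480847358704), (0.01910548284649849, 0.040711723268032074), 80.76667785644531) 0.1786302406721283
 tin 2416 ((0.5549998879432678, -0.1069599911570549), (0.05877941474318504, 0.05013825371861458), 83.72297668457031)
side 209 ((0.5468658208847046, -0.09945240616798401), (0.0406792126595974, 0.0228729248046875), 20.765962600708008) 0.17903977580959152
 tin 183 ((0.549650251865387, -0.11149519681930542), (0.07028649747371674, 0.0477825328707695), 84.44828033447266)
scene 469 ((0.5593228340148926, -0.11954347789287567), (0.04209349304437637, 0.025473762303590775), 32.66285705566406) 0.1808731690249208
 tin 580 ((0.5542510747909546, -0.11508990824222565), (0.06980165839195251, 0.050527703016996384), 84.11453247070312)
```

View pics/w5.png

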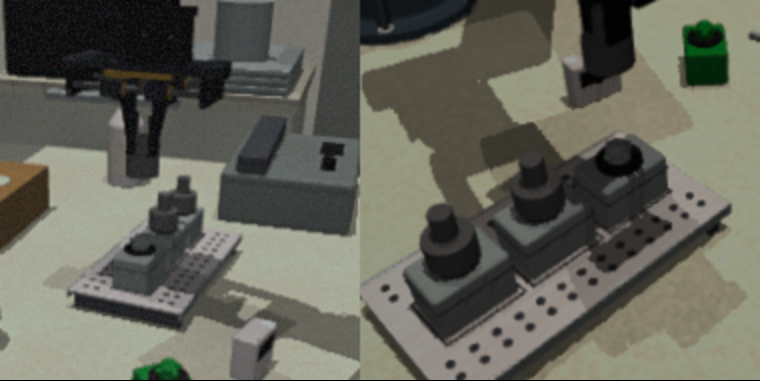

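The cap is held upright above the tin, and the three tins make a straight row. The in-hand cap offset is about 0. I'll descend to just above the stud.

Call:
arm_command --deltas '[-1,-0.002,0,0.02,0,-1,0,0,0.025,0,-1,0,0,0.015,0,-1,0,0,0.006,0,-1,0,0,0,0,-1,0,0,0,0,-1,0,0,0,0]'

```text
time: 18.38
position: [0.5542, -0.1132, 0.1413]
tool_rot: [0.743, 0.67, 0.0, 0.001]
ft_force: [0.2, -0.0, 1.0]
grip_width: 0.019
grip_force: 50.0
```

```bash
python3 - <<'E'
from h import *
goal(.5528,-.1128,.12,-6)
E
```

```text
pos [ 0.5542 -0.1132  0.1413] closing deg 174.1 tilt 0.09 tool delta [ 0.0002 -0.0015  0.0213] t 18.375
roll 0.002
```

Call:
arm_command --deltas '[-1,0,-0.001,0.006,0,-1,0,0,0.006,0,-1,0,0,0.005,0,-1,0,0,0.004,0,-1,0,0,0,0,-1,0,0,0,0]'

```text
time: 19.12
position: [0.5529, -0.1129, 0.1196]
tool_rot: [0.743, 0.67, 0.0, 0.0]
ft_force: [-0.4, 0.4, 0.4]
grip_width: 0.0192
grip_force: 50.0
```

No lateral force. Pressing down in small steps.

Call:
arm_command --deltas '[-1,0,0,0.002,0,-1,0,0,0.002,0,-1,0,0,0.001,0,-1,0,0,0,0]'

```text
time: 19.62
position: [0.5534, -0.1128, 0.1157]
tool_rot: [0.743, 0.67, 0.001, 0.001]
ft_force: [-1.1, 1.8, 5.8]
grip_width: 0.0187
grip_force: 50.4
```

Call:
arm_command --deltas '[-1,0,0,0.002,0,-1,0,0,0.001,0,-1,0,0,0,0]'

```text
time: 20.0
position: [0.5533, -0.1127, 0.1124]
tool_rot: [0.743, 0.67, 0.001, 0.001]
ft_force: [0.3, 2.3, 5.0]
grip_width: 0.0187
grip_force: 50.2
```

Call:
arm_command --deltas '[-1,0,0,0.002,0,-1,0,0,0.001,0,-1,0,0,0,0]'

```text
time: 20.38
position: [0.5518, -0.1128, 0.1074]
tool_rot: [0.743, 0.67, -0.001, -0.001]
ft_force: [0.2, -0.5, -4.7]
grip_width: 0.0191
grip_force: 50.0
```

Clicked: the force dropped to a 4.7 N pull. Now I squeeze the gasket.

Call:
arm_command --deltas '[-1,0,0,0.002,0,-1,0,0,0.001,0,-1,0,0,0,0,-1,0,0,0,0]'

```text
time: 20.88
position: [0.5527, -0.113, 0.1059]
tool_rot: [0.743, 0.67, -0.0, 0.0]
ft_force: [-2.0, 0.3, 3.0]
grip_width: 0.0189
grip_force: 50.0
```

Call:
arm_command --deltas '[-1,0,0,0.001,0,-1,0,0,0.001,0,-1,0,0,0,0,-1,0,0,0,0]'

```text
time: 21.38
position: [0.5527, -0.113, 0.1041]
tool_rot: [0.743, 0.67, -0.0, 0.0]
ft_force: [-2.1, -0.3, 6.7]
grip_width: 0.0188
grip_force: 50.0
```

Call:
arm_command --deltas '[-1,0,0,0.001,0,-1,0,0,0.001,0,-1,0,0,0,0,-1,0,0,0,0,-1,0,0,0,0,-1,0,0,0,0]'

```text
time: 22.12
position: [0.5527, -0.113, 0.1026]
tool_rot: [0.743, 0.67, -0.0, 0.0]
ft_force: [-2.7, 0.4, 8.8]
grip_width: 0.0188
grip_force: 50.4
```

```bash
python3 - <<'E'
from h import *
goal(.5528,-.1128,.1025,-6);print(status.get_obs()['ft_force'])
b,d2,p2=cam('side');c,d3,p3=cam('scene');o=status.get_obs();print(o['ft_force'],o['position'],o['grip_width'])
t=np.hstack([b[60:220,220:400],c[180:340,60:240]]);save('w6.png',cv2.resize(t,(792,352)))
E
```

```text
pos [ 0.5527 -0.113   0.1026] closing deg 174.1 tilt 0.03 tool delta [0.0002 0.0001 0.0001] t 22.125
roll 0.002
[-2.6723614   0.40324276  8.84430239]
[-3.14475331 -0.72226661  9.62082106] [ 0.55269987 -0.11301523  0.10252061] 0.019070185018540686
```

View pics/w6.png

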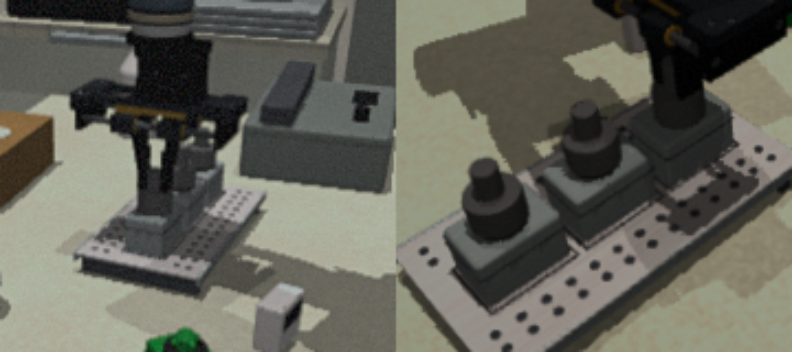

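The cap sits flush and upright on the lid at crop (690,125). The row is neat, the press is about 9 N, and the squeeze is roughly 3 mm. Handing in.

```bash
python3 -c "
from rig import order;print(order.hand_in())"
```

```text
the job is handed in; nothing more can be done
None
```

The tin stands in the empty place in line with the others, its cap has clicked on, and I handed in with the hand still pressing it down at about 9 N (gasket squeezed roughly 3 mm by estimate); the judge's result wasn't shown.

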